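Lift, turn and seat the knob of a bench selector valve

TASK

Switch the selector valve on the bench from off to the outlet that carries the hose barb: pull its sprung knob up, turn it until its nose points at the barb, and let it down so that the pin drops fully home in that detent. Go gently and feel for the notch: never drive the pin hard against the teeth, and do not bump the outlet fittings or shift the things lying around. Leave the knob free.

Things in the scene. Friction and masses are not known exactly. Their poses are not given: they have to be found in the camera images.
- selector_body: Housing of the selector valve: squat round grey casting, 156 mm across, fixed; its flat aluminium top (flange) is 34 mm above the bench. A brass inlet stub sticks out along -x to 104 mm from the centre. Origin: centre of its underside, on the knob's upright axis. Its x axis points to the off mark, a black line on the flange.
- flange_centre (a point): On the knob's axis at flange height, axes as the housing's. Four outlets stand on the flange 62 mm from here, at 36 and 72 degrees to either side of x (off).
- knob_grip (a point): On the knob's axis at grip height (78 mm above the bench when down); lifts and turns with it. Black knob: upright bar 14 mm thick (this y), 57 mm long (x), 58 to 93 mm above the bench, over a hub 42 mm across (top 58 mm). x points to its narrow nose, the pointer, 33 mm out; the other end is square. Starts at off, down. Turns up to 87 degrees either side of off, slight friction.
- ring_centre (a point): On the knob's axis, on top of a toothed steel index ring under the knob, 68 mm across, tooth tops 46 mm above the bench. A wide notch at off, a narrow one (7.2 mm wide) per outlet, 36 degrees apart. The ring was clamped by hand: all notches stand together up to 12 degrees to one side of the outlets; its turn is not reported (axes here are the housing's). Find the notch by feel.
- knob_lift (a joint): How far the knob is pulled up, m: 0 down (pin fully in a notch, knob locked), 0.005 with the pin resting on the teeth, 0.011 at the upper stop. Lifted more than 0.0055 it turns freely; 0.008 is comfortable. The spring pulls it down with 6 N at 0 to 9 N at the stop, plus 1 N of weight; let go, it returns by itself.
- index_pin: Steel index pin, 5 x 5 mm square, sticking out level under the nose to 33 mm from the axis, its centre 43 mm above the bench when down. Has about 0.04 rad of play to either side in a narrow notch. Lifts and turns with the knob. Its origin lies on the knob's axis at bench level (when down); x runs along the pin, as the nose. It bears at most 30 N against the teeth.
- hose_barb: Brass hose barb, 24 mm tall, ridged, 12 mm wide on a hexagon foot 17 mm across: the tallest and slimmest of the four outlet fittings (top 58 mm above the bench); it may stand on any of the four outlets. Fixed. Origin: centre of its underside, on the flange, 62 mm from the knob's axis.
- blank_1: Brass hexagon blanking plug closing an unused outlet, 17 mm across its corners, 10 mm tall, standing on the flange 62 mm from the knob's axis. Fixed. Origin: centre of its underside.
- blank_2: Brass hexagon blanking plug closing an unused outlet, 17 mm across its corners, 10 mm tall, standing on the flange 62 mm from the knob's axis. Fixed. Origin: centre of its underside.
- blank_3: Brass hexagon blanking plug closing an unused outlet, 17 mm across its corners, 10 mm tall, standing on the flange 62 mm from the knob's axis. Fixed. Origin: centre of its underside.
- lab_timer: Bystander: white lab timer lying on its back beside the valve, 66 x 66 x 18 mm, loose. Origin: centre of its underside.
- objective_can: Bystander: upright plastic can with black cap, 34 mm across, 52 mm tall, loose, beside the valve. Origin: centre of its underside.
- marker_a: Bystander: marker pen lying on the bench, 135 mm long (along y), 17 mm thick, loose. Origin: centre of its underside.
Things that resemble listed ones, but are neither listed nor needed, are in the scene too. What is meant by the selector_body is not purple or turquoise, and is the larger of those in its own colour.

How it is judged (in metres and radians):
On the way:
1. the knob is pulled up out of the off notch (lifted more than 6 mm) (value of joint knob_lift above 0.006 m), for 0.1 s.
At the end, for the whole second after the job is handed in: The knob is down (lift under 1.5 mm), its pin seated in the notch of the hose barb's outlet: the barb lies ahead of the nose, within 19 mm sideways of the line along which the nose points; the knob is at rest (value of joint knob_lift below 0.0015 m and y of hose_barb in the frame of knob_grip between -0.019 and 0.019 m and x of hose_barb in the frame of knob_grip above 0 m and linear speed of index_pin below 0.01 m/s); the robot touches nothing.
It fails at once if the index pin is pressed against anything with more than 30 N (contact force between index_pin and anything else above 30 N).
It fails at once if an outlet fitting is bumped (more than 5 N) (contact force between any of hose_barb, blank_1, blank_2, blank_3 and anything else above 5 N).
It fails at once if a bystander is shifted by more than 30 mm (distance of any of lab_timer, objective_can, marker_a from where it was at the start of the episode above 0.03 m).
It also fails if it takes over 54 s, if anything falls off the work surface, if the arm or the gripper's body presses on something with over 40 N, if the wrist force passes 120 N, or if a joint passes its speed limit or range.

ROBOT

A 6-joint arm with a two-finger parallel gripper is mounted at the origin on a cart in front of the work surface, level with it; the furniture and walls round the work are solid. World frame = base frame: x ahead of the robot, y to its left, z up, the work surface at z = 0. Lengths are in mm, angles in rad, forces in N, time in s.
With the tool pointing down it reaches from about 350 to 975 mm from the base axis. Payload 4.9 kg.
Tool frame: the origin (TCP) lies at the very end of the fingers, on their centre line; the grasp point (between the pads) lies manip.hold_point_z behind it (manip.hold_point_z is the distance from the TCP to the grasp point, in mm); z points along the fingers, y is the line along which they close (so a half turn about z gives the same grasp; the last joint's range is limited). The gripper opens to 85 mm and grips with 20 to 120 N. Pads are 22 mm wide; open, the fingers measure 114 mm over their backs; the gripper's body (76 mm by 85 mm) begins 54 mm behind the grasp point. The pads swing forward as they close: fully open they stand 13 mm farther back than shut.
Start: joints at [1.078, 0.053, 1.613, -0, 1.476, -0.119], TCP at [228.211, 581.826, 231.304] pointing down, gripper open.
Joint ranges: [-3.01, 3.01], [-1.01, 2.22], [0.06, 2.58], [-1.02, 4.17], [0.09, 2.62], [-3.14, 3.14]. Speed limits (rad/s): [2.57, 2.57, 3.14, 3.14, 3.14, 3.14].

INTERFACE

Orientations are given as a unit quaternion [x, y, z, w].
In Python, from rig import sensors, imaging, order, manip gives the robot as it stands. The module is installed in compiled form; this text tells all that it offers.
- The arm moves only by the shell command python3 -m jog 'ROWS' [FORCE]. ROWS is JSON, a list that holds one entry, the list of rows, each a list of 7 numbers: the shift along the tool's x, y, z each as a share of 0.15 m, from -1 to 1, then the turn, a rotation vector about the tool's x, y, z each as a share of pi rad, from -1 to 1, then the gripper command: -1 is shut, 1 is fully open, values between are in proportion. In form: [[[tx, ty, tz, ax, ay, az, hand], ...]]. A call has 1 to 8 rows; each row is the pose to reach, as a shift and turn from the pose commanded when the call began, along the tool's axes at that moment, turning the shorter way round; what a row does not reach only later rows make up. A row lasts 1/8 s, in which the tool goes at most 62.5 mm and 10.7 degrees, less where a joint would pass 70% of its speed; a pose out of reach is approached as far as the arm can. A call with a number of a shift or a turn outside -1 to 1 is refused whole. A call with a gripper value outside its range is refused whole. The fingers move at their own pace and stop on an object; FORCE is the grip in N (left out, the last holds). Time passes only in rows, so rows that repeat a pose let the fingers close. It gives the time, the measured TCP pose, the force, the opening and the grip force at its end, in the units of the state.
- sensors.state(): the state, without advancing time (a new reading comes with each control period).
- imaging.camera(name): name is "scene" or "top"; returns the picture (480x640x3 uint8, blue, green, red); there is no depth.
- imaging.camera_params(name): a dict with "fx", "fy", "cx", "cy" (pixels), "origin" and "orientation" of the camera in the world. Camera axes: x right, y down, z forward; pixel columns grow to the right and rows downward; lengths in mm; the calibration is good to about 2 mm. A picture is of the moment at which its call begins. camera_params takes no time and is no camera call.
- order.hand_in(): hands the job in; it is judged then, once.
The state is a dict: "time": time; "joints": joint angles; "qvel": joint speeds; "joint_torque": joint torques, N m; "ee_pos": TCP position; "tcp_rot": TCP orientation; "force": force on the tool from outside, world axes, zero at the start; "torque": the same for the moment, N m; "grip_width": finger opening in mm; "gripper_force": force on a finger pad.
Only numpy, scipy, OpenCV 4.12 (cv2) and the standard library are available. Lean on these libraries where they do the work, as an engineer would, in place of code of your own. Each camera call takes 0.05 s, during which the arm holds its last target. There are 200 camera calls.

## Working session

There is one attempt and no reset: what is moved stays moved. The work goes in short steps, Python scripts to look and compute and a shell command to move; the robot and the scene stay as the last step left them, time stands still between calls to the robot, and variables do not carry over. Pictures are saved under pics/ and viewed, at most 10 in all, crops included, and the job is handed in when it is done.

```bash
mkdir -p pics; python3 - <<'E'
from rig import sensors, imaging, manip
import cv2,json
for n in("scene","top"):
    cv2.imwrite(f"pics/{n}0.png",imaging.camera(n)); print(n,imaging.camera_params(n))
print(manip.hold_point_z); s=sensors.state(); print(s)
E
```

```text
scene {'fx': 529.426839548793, 'fy': 529.426839548793, 'cx': 313.3203981254092, 'cy': 239.09867811687624, 'origin': array([-296.95663048, -796.33134209,  805.92804379]), 'orientation': array([ 0.80628121, -0.35022275,  0.188306  , -0.43794462])}
top {'fx': 475.41321760664005, 'fy': 475.41321760664005, 'cx': 314.39384430775203, 'cy': 238.63759344494852, 'origin': array([ 426.39205867,  -34.72769981, 1002.49364083]), 'orientation': array([ 0.71495486, -0.6982876 ,  0.0225705 , -0.02691719])}
18.700000000000003
{'time': 0.1, 'joints': array([ 1.07801403e+00,  5.32709384e-02,  1.61418509e+00, -1.76864287e-05,
        1.47602761e+00, -1.19003163e-01]), 'qvel': array([ 3.01713554e-04, -7.02887634e-05, -3.90065444e-03,  1.75796017e-03,
       -2.26401793e-03, -5.53145858e-04]), 'joint_torque': array([ 1.06209695e-04, -3.94906282e+01, -3.71360672e+01, -1.18832140e-04,
        3.85935127e-03, -9.56599877e-06]), 'ee_pos': array([227.93809699, 581.32599011, 230.18134909]), 'tcp_rot': array([ 1.85802617e-01,  9.82586634e-01, -9.04254578e-04, -2.76336593e-04]), 'force': array([-0.38580945, -0.24717292,  0.04858534]), 'torque': array([ 0.04476422, -0.04488174, -0.01822007]), 'gripper_force': 0.0, 'grip_width': 85.52800515411272}
```

View pics/top0.png

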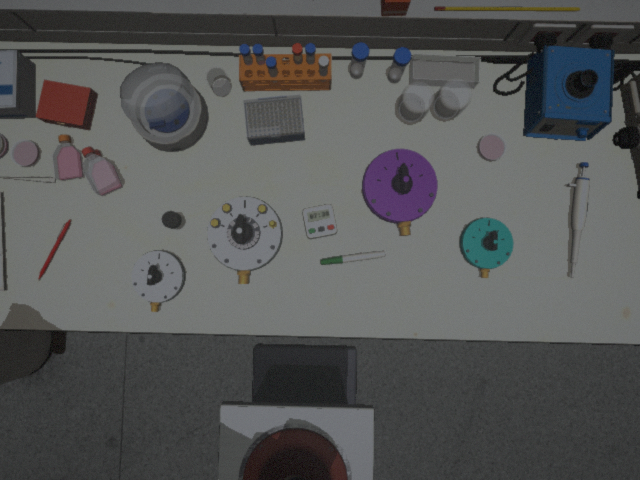

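View pics/scene0.png

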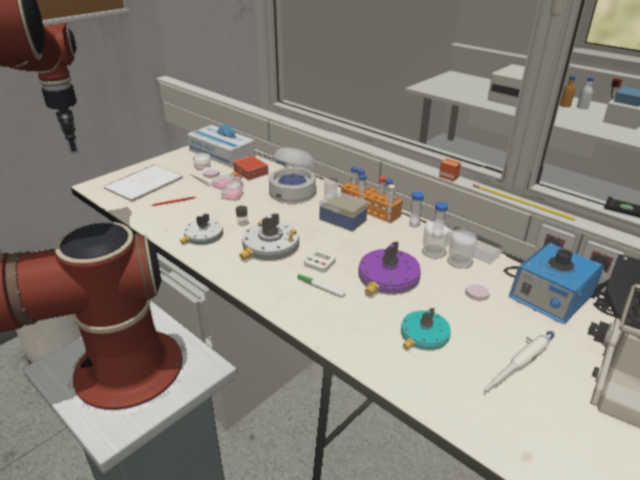

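Both views show the selectors. In the top view, the things that could be taken for the valve are the large grey one (244,233), the small grey one (158,276), the purple one (400,185) and the turquoise one (487,243). The large grey one at (244,233) fits the description; in the scene view it is at (271,238). I'll check it in a close crop.

```bash
cat > h.py <<'E'
import numpy as np
from rig import imaging
from scipy.spatial.transform import Rotation as R
P={n:imaging.camera_params(n) for n in("top","scene")}
def ray(n,u,v):
    p=P[n]; d=R.from_quat(p["orientation"]).apply([(u-p["cx"])/p["fx"],(v-p["cy"])/p["fy"],1]); return p["origin"],d
def plane(n,u,v,z):
    o,d=ray(n,u,v); return o+d*(z-o[2])/d[2]
def proj(n,X):
    p=P[n]; c=R.from_quat(p["orientation"]).inv().apply(np.asarray(X)-p["origin"]); return p["fx"]*c[0]/c[2]+p["cx"],p["fy"]*c[1]/c[2]+p["cy"]
E
python3 - <<'E'
import cv2,numpy as np
from h import *
a=cv2.imread("pics/top0.png")[185:290,195:295]; b=cv2.imread("pics/scene0.png")[200:270,230:310]
a=cv2.resize(a,(500,525),interpolation=cv2.INTER_CUBIC); b=cv2.resize(b,(300,263),interpolation=cv2.INTER_CUBIC)
c=np.zeros((525,800,3),np.uint8); c[:,:500]=a; c[:263,500:]=b; cv2.imwrite("pics/crop0.png",c)
print(plane("top",244,233,34),plane("scene",271,238,34))
E
```

```text
[502.41175601 116.2665673   34.        ] [493.54822684 103.29458871  34.        ]
```

View pics/crop0.png

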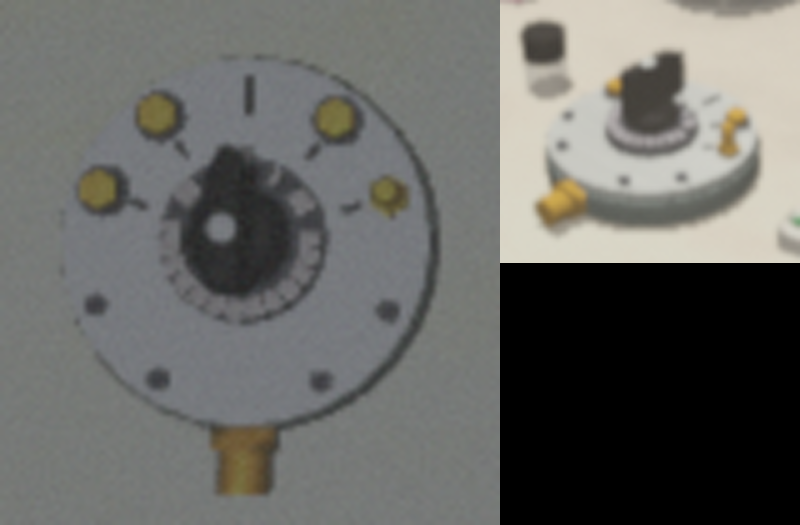

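The crop confirms it. It shows a black off mark, three hexagon blanks at crop (100,190), (157,115) and (336,118), and the slim, tall barb at crop (388,194), which is full-picture (272.6,223.8). The barb is on the -72° outlet. Next I'll measure the centre, yaw and knob direction.

```bash
python3 - <<'E'
import cv2,numpy as np
from h import *
from scipy.optimize import least_squares
im=cv2.imread("pics/top0.png"); hsv=cv2.cvtColor(im,cv2.COLOR_BGR2HSV)
x0,y0=195,185; sub=cv2.resize(im[y0:290,x0:295],None,fx=5,fy=5,interpolation=cv2.INTER_CUBIC)
h=cv2.cvtColor(sub,cv2.COLOR_BGR2HSV)
m=cv2.inRange(h,(15,90,80),(35,255,255))
n,l,st,c=cv2.connectedComponentsWithStats(m)
pts=[]
for i in range(1,n):
    if st[i,4]>200: 
        u,v=(c[i]+.5)/5-.5+[x0,y0]; print(st[i],np.round((u,v),2)); pts.append((u,v))
f=[p for p in pts if p[1]<235]; f.sort()
X=np.array([plane("top",*p,44)[:2] for p in f[:3]]+[plane("top",*f[3],58)[:2]]); print(X.round(1))
ang=np.radians([72,36,-36,-72])
r=lambda q:(q[:2]+62*np.c_[np.cos(ang+q[2]),np.sin(ang+q[2])]-X).ravel()
s=least_squares(r,[500,116,0]); print("centre,yaw deg",s.x[:2],np.degrees(s.x[2]),r(s.x).round(1))
off=plane("top",x0+249/5,y0+95/5,34)[:2]-s.x[:2]; print("off mark dir",np.degrees(np.arctan2(off[1],off[0])))
# knob: dark mask, top at z 93
g=cv2.inRange(h,(0,0,0),(180,255,48)); 
dot=plane("top",x0+220/5,y0+228/5,93)[:2]; nose=plane("top",x0+230/5,y0+150/5,93)[:2]; print("dot",dot,"nose",nose,nose-s.x[:2])
print("axis at 93 ->crop",[(np.array(proj("top",[*s.x[:2],93]))-[x0,y0])*5])
# two-view check barb top
print("barb top proj scene",proj("scene",[*X[3],58]))
for n_,u,v in(("timer",320,221),("can",172,219),("marker",353,257)): print(n_,plane("top",u,v,15))
E
```

```text
[ 139   97   36   36 1008] [225.92 207.41]
[318 101  35  36 953] [261.62 208.23]
[ 81 171  35  36 974] [214.2  222.39]
[373 181  31  32 694] [272.12 223.81]
[ 213  429   61   65 2923] [243.12 276.39]
[[521.8 175.9]
 [552.9 153.3]
 [552.9  80.6]
 [520.3  57. ]]
centre,yaw deg [502.31443282 116.93952437] -0.4068933653426518 [ 0.1 -0.2 -0.2 -0.2 -0.7 -0.5  0.8  0.9]
off mark dir -0.2646299920185044
dot [502.18114461 116.83968261] nose [532.41150616 114.03707589] [30.09707334 -2.90244847]
axis at 93 ->crop [array([219.7526777 , 227.64852848])]
barb top proj scene (np.float64(289.9953761583571), np.float64(232.8274657618908))
timer [532.72832093 -38.65291122  15.        ]
can [529.75066423 270.91228743  15.        ]
marker [ 459.2310774  -108.85387982   15.        ]
```

```bash
python3 - <<'E'
import cv2,numpy as np
from h import *
im=cv2.imread("pics/top0.png"); g=cv2.cvtColor(im,cv2.COLOR_BGR2GRAY).astype(np.float32)
C=np.array([502.3,116.9])
def samp(a,r,z):
    u,v=proj("top",[C[0]+r*np.cos(a),C[1]+r*np.sin(a),z]); return cv2.remap(g,np.float32([[u]]),np.float32([[v]]),cv2.INTER_LINEAR)[0,0]
for d in range(-110,112,3):
    a=np.radians(d); print(d,[int(samp(a,r,46)) for r in(26,29,32)],end=" | ")
# move
from rig import sensors
s=sensors.state(); T=R.from_quat(s["tcp_rot"])
for k in(0,-3,-5.5):
    G=R.from_matrix(np.c_[[-np.cos(np.radians(k)),-np.sin(np.radians(k)),0],[-np.sin(np.radians(k)),np.cos(np.radians(k)),0],[0,0,-1]])
    print("\nk",k,"rot/pi",((T.inv()*G).as_rotvec()/np.pi).round(4))
d=np.array([*C,150])-s["ee_pos"]; print("shift tool",T.inv().apply(d)/150)
E
```

```text
-110 [103, 96, 78] | -107 [103, 107, 82] | -104 [106, 110, 93] | -101 [108, 109, 99] | -98 [109, 105, 92] | -95 [109, 95, 78] | -92 [109, 104, 80] | -89 [108, 110, 84] | -86 [107, 107, 83] | -83 [98, 96, 83] | -80 [85, 80, 73] | -77 [70, 68, 69] | -74 [67, 64, 67] | -71 [68, 65, 68] | -68 [75, 71, 70] | -65 [93, 86, 88] | -62 [106, 107, 104] | -59 [109, 111, 102] | -56 [105, 112, 99] | -53 [108, 110, 98] | -50 [104, 106, 95] | -47 [94, 95, 79] | -44 [80, 77, 70] | -41 [69, 65, 68] | -38 [65, 64, 69] | -35 [63, 61, 69] | -32 [65, 68, 73] | -29 [82, 92, 84] | -26 [92, 100, 99] | -23 [85, 88, 89] | -20 [73, 72, 77] | -17 [62, 66, 73] | -14 [56, 59, 72] | -11 [48, 53, 69] | -8 [39, 47, 65] | -5 [39, 46, 62] | -2 [39, 46, 62] | 1 [38, 43, 51] | 4 [45, 47, 48] | 7 [48, 47, 46] | 10 [46, 46, 47] | 13 [46, 45, 46] | 16 [45, 45, 45] | 19 [44, 44, 47] | 22 [45, 43, 51] | 25 [46, 44, 57] | 28 [46, 46, 66] | 31 [47, 49, 72] | 34 [49, 58, 77] | 37 [57, 63, 79] | 40 [68, 82, 88] | 43 [91, 104, 103] | 46 [97, 109, 107] | 49 [95, 108, 106] | 52 [95, 108, 108] | 55 [95, 107, 107] | 58 [89, 96, 97] | 61 [77, 79, 80] | 64 [68, 65, 75] | 67 [64, 65, 77] | 70 [67, 68, 80] | 73 [75, 73, 81] | 76 [86, 94, 90] | 79 [94, 105, 104] | 82 [100, 108, 110] | 85 [104, 107, 99] | 88 [105, 109, 97] | 91 [104, 109, 102] | 94 [102, 108, 108] | 97 [101, 106, 110] | 100 [96, 109, 111] | 103 [92, 107, 100] | 106 [98, 105, 98] | 109 [102, 107, 105] | 
k 0 rot/pi [-0.0006 -0.0002 -0.119 ]

k -3 rot/pi [-0.0006 -0.0002 -0.1023]

k -5.5 rot/pi [-0.0006 -0.0001 -0.0884]
shift tool [-2.83342126 -2.21352868  0.53811749]
```

```bash
python3 -m jog '[[[-0.944,-0.738,0,0,0,0,0],[-0.944,-0.738,0,0,0,0,0],[-0.944,-0.738,0,0,0,0,0],[-0.944,-0.738,0,0,0,0,0]]]' 20; python3 -m jog '[[[-0.944,-0.738,0,0,0,0,0],[-0.944,-0.738,0,0,0,0,0],[-0.944,-0.738,0,0,0,0,0],[-0.944,-0.738,0,0,0,0,0]]]'; python3 -m jog '[[[-0.944,-0.738,0,0,0,-0.1,0],[-0.944,-0.738,0,0,0,-0.1,0],[-0.944,-0.738,0,0,0,-0.1,0],[-0.944,-0.738,0.4,0,0,-0.1,0],[-0.944,-0.738,0.5,0,0,-0.1,0],[-0.944,-0.738,0.5,0,0,-0.1,0]]]'
cat > st.py <<'E'
from h import *
from rig import sensors
s=sensors.state(); T=R.from_quat(s["tcp_rot"]); x=T.as_matrix()[:,0]
d=np.array([502.3,116.9,60])-s["ee_pos"]
np.set_printoptions(precision=2,suppress=True)
print("t",s["time"],"pos",s["ee_pos"],"knobdir",np.degrees(np.arctan2(-x[1],-x[0])).round(2),"F",s["force"],"M",s["torque"],"w",s["grip_width"],"gf",s["gripper_force"],"q",s["joints"])
print("to centre/60, tool units",np.round(T.inv().apply(d)/150,4),"tilt",T.as_matrix()[:,2])
E
python3 st.py
```

```text
time: 0.6
ee_pos: [320.9, 424.5, 230.8]
tcp_rot: [0.188, 0.982, -0.0, -0.0]
force: [-0.5, -0.1, 0.3]
grip_width: 42.2
gripper_force: 0.0
time: 1.1
ee_pos: [412.1, 270.6, 231.0]
tcp_rot: [0.188, 0.982, -0.0, -0.0]
force: [-1.2, 0.0, -0.7]
grip_width: 42.6
gripper_force: 0.0
time: 1.85
ee_pos: [501.2, 118.9, 155.1]
tcp_rot: [0.029, 1.0, -0.0, -0.002]
force: [-0.4, 0.6, 0.4]
grip_width: 42.7
gripper_force: 0.0
t 1.85 pos [501.17 118.95 155.06] knobdir -3.29 F [-0.41  0.62  0.44] M [-0.03 -0.01 -0.01] w 42.7114343281159 gf 0.0 q [ 0.09 -0.15  1.94  0.    1.36 -1.43]
to centre/60, tool units [-0.01 -0.01  0.63] tilt [-0.  0. -1.]
```

```bash
python3 -m jog '[[[-0.0117,-0.013,0.2,0,0,0,0],[-0.0117,-0.013,0.32,0,0,0,0],[-0.0117,-0.013,0.32,0,0,0,0]]]'; python3 st.py; python3 - <<'E'
import cv2
from rig import imaging
a=imaging.camera("scene")[170:270,215:325]; cv2.imwrite("pics/s1.png",cv2.resize(a,(660,600),interpolation=cv2.INTER_CUBIC))
E
```

```text
time: 2.22
ee_pos: [503.4, 116.2, 107.9]
tcp_rot: [0.029, 1.0, -0.0, -0.001]
force: [0.8, 0.0, 1.3]
grip_width: 43.1
gripper_force: 0.0
t 2.225 pos [503.35 116.2  107.85] knobdir -3.35 F [0.75 0.05 1.33] M [0.02 0.01 0.01] w 43.06515012885237 gf 0.0 q [ 0.08 -0.1   1.97  0.    1.27 -1.43]
to centre/60, tool units [0.01 0.   0.32] tilt [-0. -0. -1.]
```

View pics/s1.png

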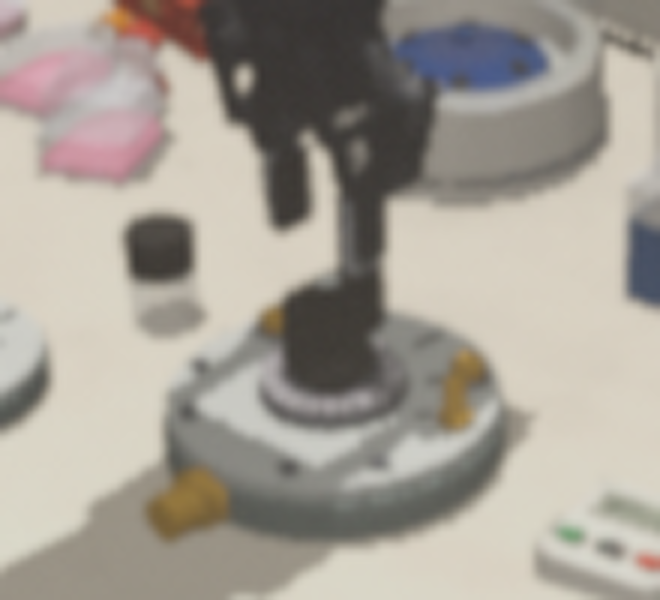

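The picture shows the two fingers, tips at crop (285,225) and (360,270), on either side of the knob at (330,330). The barb at (460,390) is clear of them. I'll descend and close gently.

```bash
python3 -m jog '[[[0.005,0.002,0.15,0,0,0,0],[0.005,0.002,0.25,0,0,0,0],[0.005,0.002,0.305,0,0,0,0],[0.005,0.002,0.305,0,0,0,0]]]' && python3 st.py; python3 -m jog '[[[0,0,0,0,0,0,-0.5],[0,0,0,0,0,0,-0.6],[0,0,0,0,0,0,-0.75],[0,0,0,0,0,0,-1],[0,0,0,0,0,0,-1]]]' 25 && python3 st.py
```

```text
time: 2.78
ee_pos: [503.1, 115.8, 62.2]
tcp_rot: [0.03, 1.0, -0.0, -0.0]
force: [-0.4, -0.1, 0.4]
grip_width: 43.0
gripper_force: 0.0
t 2.775 pos [503.07 115.84  62.23] knobdir -3.41 F [-0.42 -0.1   0.41] M [ 0.03 -0.01 -0.03] w 43.02599816716772 gf 0.0 q [ 0.08 -0.04  2.    0.    1.18 -1.43]
to centre/60, tool units [0.01 0.01 0.01] tilt [-0. -0. -1.]
time: 3.4
ee_pos: [504.1, 116.3, 63.4]
tcp_rot: [0.03, 1.0, 0.0, 0.001]
force: [0.4, 2.8, 3.7]
grip_width: 13.5
gripper_force: 27.8
t 3.4 pos [504.13 116.26  63.41] knobdir -3.42 F [0.39 2.77 3.7 ] M [ 0.6  -0.23  0.05] w 13.538532588026682 gf 27.829050421714783 q [ 0.08 -0.04  2.    0.    1.18 -1.43]
to centre/60, tool units [0.01 0.   0.02] tilt [ 0.  0. -1.]
```

```bash
python3 -m jog '[[[0,0,-0.015,0,0,0,-1],[0,0,-0.03,0,0,0,-1],[0,0,-0.045,0,0,0,-1],[0,0,-0.055,0,0,0,-1],[0,0,-0.055,0,0,0,-1]]]' 40 && python3 st.py
```

```text
time: 4.03
ee_pos: [503.6, 116.2, 69.4]
tcp_rot: [0.03, 1.0, 0.001, 0.001]
force: [7.1, 4.7, -9.3]
grip_width: 13.2
gripper_force: 40.8
t 4.025 pos [503.65 116.19  69.45] knobdir -3.43 F [ 7.07  4.69 -9.28] M [ 0.75 -1.43  0.04] w 13.22377937041571 gf 40.848684310913086 q [ 0.08 -0.05  2.    0.    1.19 -1.43]
to centre/60, tool units [0.01 0.   0.06] tilt [ 0.  0. -1.]
```

```bash
python3 -m jog '[[[-0.006,0.004,-0.007,0,0,0,-1],[-0.006,0.004,-0.007,0,0,0.02,-1],[-0.006,0.004,-0.007,0,0,0.04,-1],[-0.006,0.004,-0.007,0,0,0.06,-1],[-0.006,0.004,-0.007,0,0,0.06,-1]]]' && python3 st.py
```

```text
time: 4.65
ee_pos: [503.7, 116.2, 69.8]
tcp_rot: [0.124, 0.992, -0.0, -0.0]
force: [5.6, 2.2, -9.1]
grip_width: 13.2
gripper_force: 40.8
t 4.65 pos [503.7  116.2   69.82] knobdir -14.26 F [ 5.59  2.15 -9.14] M [ 0.47 -1.09 -0.06] w 13.231833387365299 gf 40.78391432762146 q [ 0.08 -0.05  2.   -0.    1.19 -1.24]
to centre/60, tool units [0.01 0.   0.07] tilt [-0. -0. -1.]
```

```bash
python3 -m jog '[[[-0.005,0.003,0,0,0,0.042,-1],[-0.005,0.003,0,0,0,0.084,-1],[-0.005,0.003,0,0,0,0.126,-1],[-0.005,0.003,0,0,0,0.168,-1],[-0.005,0.003,0,0,0,0.21,-1],[-0.005,0.003,0,0,0,0.252,-1],[-0.005,0.003,0,0,0,0.294,-1],[-0.005,0.003,0,0,0,0.332,-1]]]' && python3 -m jog '[[[0,0,0,0,0,0,-1],[0,0,0,0,0,0,-1]]]' && python3 st.py;  python3 - <<'E'
import cv2
from rig import imaging
a=imaging.camera("scene")[170:270,215:325]; cv2.imwrite("pics/s2.png",cv2.resize(a,(660,600),interpolation=cv2.INTER_CUBIC))
E
```

```text
time: 5.65
ee_pos: [503.3, 115.8, 69.1]
tcp_rot: [0.603, 0.798, -0.002, -0.001]
force: [2.7, -0.9, -8.7]
grip_width: 13.1
gripper_force: 40.9
time: 5.9
ee_pos: [503.5, 115.9, 70.1]
tcp_rot: [0.601, 0.799, -0.002, -0.001]
force: [1.5, -1.0, -8.9]
grip_width: 13.2
gripper_force: 40.8
t 5.9 pos [503.48 115.92  70.11] knobdir -73.89 F [ 1.5  -1.01 -8.94] M [-0.27 -0.27 -0.03] w 13.227597963769167 gf 40.78877091407776 q [ 0.08 -0.04  1.99 -0.    1.2  -0.2 ]
to centre/60, tool units [ 0.01 -0.01  0.07] tilt [-0. -0. -1.]
```

View pics/s2.png

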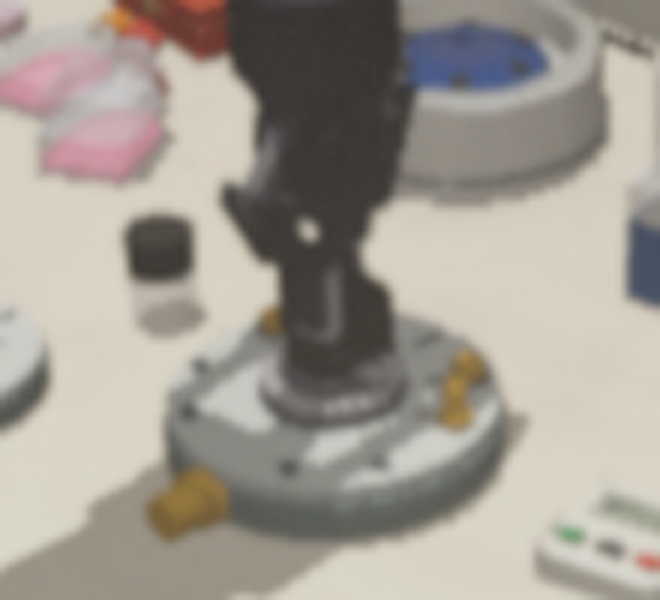

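The picture shows the knob turned, with its nose at crop (388,320) facing the barb at (460,390). The force readings say it is still raised. I'll lower it in small steps to feel for the notch.

```bash
python3 -m jog '[[[0,0,0.007,0,0,0,-1],[0,0,0.014,0,0,0,-1],[0,0,0.014,0,0,0,-1]]]' && python3 st.py; python3 -m jog '[[[0,0,0.004,0,0,0,-1],[0,0,0.008,0,0,0,-1],[0,0,0.008,0,0,0,-1]]]' && python3 st.py
```

```text
time: 6.32
ee_pos: [503.7, 116.2, 68.9]
tcp_rot: [0.601, 0.799, -0.002, -0.001]
force: [-3.4, -4.4, -8.4]
grip_width: 13.3
gripper_force: 40.8
t 6.325 pos [503.74 116.15  68.9 ] knobdir -73.95 F [-3.36 -4.39 -8.41] M [-0.77  0.65 -0.02] w 13.326388534984265 gf 40.805368423461914 q [ 0.08 -0.04  1.99 -0.    1.19 -0.2 ]
to centre/60, tool units [ 0.01 -0.01  0.06] tilt [-0. -0. -1.]
time: 6.7
ee_pos: [503.8, 116.2, 68.1]
tcp_rot: [0.601, 0.799, -0.002, -0.001]
force: [-4.2, -4.1, -8.0]
grip_width: 13.1
gripper_force: 41.1
t 6.7 pos [503.81 116.17  68.07] knobdir -73.95 F [-4.17 -4.12 -8.02] M [-0.82  0.88 -0.01] w 13.118825846139641 gf 41.07432425022125 q [ 0.08 -0.04  1.99 -0.    1.19 -0.2 ]
to centre/60, tool units [ 0.01 -0.01  0.05] tilt [-0. -0. -1.]
```

```bash
for i in 1 2; do python3 -m jog '[[[0,0,0.004,0,0,0,-1],[0,0,0.008,0,0,0,-1],[0,0,0.008,0,0,0,-1]]]' >/dev/null && python3 st.py; done
```

```text
t 7.075 pos [503.74 116.16  66.89] knobdir -73.96 F [-4.63 -3.4  -6.26] M [-0.87  0.83 -0.02] w 13.240726536672137 gf 41.09585881233215 q [ 0.08 -0.04  1.99 -0.    1.19 -0.2 ]
to centre/60, tool units [ 0.01 -0.01  0.05] tilt [-0. -0. -1.]
t 7.45 pos [503.68 116.18  65.79] knobdir -73.96 F [-4.8  -5.06 -6.15] M [-0.84  0.95 -0.03] w 13.221882916796819 gf 41.22694373130798 q [ 0.08 -0.04  2.   -0.    1.19 -0.2 ]
to centre/60, tool units [ 0.01 -0.01  0.04] tilt [-0. -0. -1.]
```

```bash
for i in 1 2; do python3 -m jog '[[[0,0,0.003,0,0,0,-1],[0,0,0.006,0,0,0,-1],[0,0,0.006,0,0,0,-1]]]' >/dev/null && python3 st.py; done
```

```text
t 7.825 pos [503.67 116.19  65.07] knobdir -73.96 F [-5.49 -4.34 -5.32] M [-0.88  1.02 -0.06] w 13.419449244005648 gf 41.38506352901459 q [ 0.08 -0.04  2.   -0.    1.19 -0.2 ]
to centre/60, tool units [ 0.01 -0.01  0.03] tilt [-0. -0. -1.]
t 8.2 pos [503.66 116.2   64.31] knobdir -73.96 F [-7.81 -4.71 -3.79] M [-0.86  1.14 -0.13] w 13.287014263720858 gf 41.51230037212372 q [ 0.08 -0.04  2.   -0.    1.19 -0.2 ]
to centre/60, tool units [ 0.01 -0.01  0.03] tilt [-0. -0. -1.]
```

```bash
python3 -m jog '[[[-0.001,-0.006,0,0,0,0,-1],[-0.001,-0.006,0,0,0,0,-1]]]' >/dev/null && python3 st.py; python3 -m jog '[[[0,0,0,0,0,0.004,-1],[0,0,0,0,0,0.008,-1],[0,0,0,0,0,0.008,-1]]]' >/dev/null && python3 st.py
```

```text
t 8.45 pos [503.54 116.09  64.47] knobdir -73.97 F [-3.97 -3.09 -5.7 ] M [-0.71  0.7  -0.06] w 13.196338671945727 gf 41.19748592376709 q [ 0.08 -0.04  2.   -0.    1.18 -0.2 ]
to centre/60, tool units [ 0.01 -0.01  0.03] tilt [-0. -0. -1.]
t 8.825 pos [503.64 116.08  64.24] knobdir -75.4 F [-3.88 -3.42 -6.46] M [-0.72  0.73  0.05] w 13.279682214423328 gf 41.111851930618286 q [ 0.08 -0.04  2.   -0.    1.18 -0.17]
to centre/60, tool units [ 0.01 -0.01  0.03] tilt [-0. -0. -1.]
```

```bash
python3 -m jog '[[[0,0,0,0,0,-0.004,-1],[0,0,0,0,0,-0.008,-1],[0,0,0,0,0,-0.008,-1]]]' >/dev/null && python3 st.py;  python3 -m jog '[[[0,0,0,0,0,-0.004,-1],[0,0,0,0,0,-0.008,-1],[0,0,0,0,0,-0.008,-1]]]' >/dev/null && python3 st.py
```

```text
t 9.2 pos [503.54 116.03  64.24] knobdir -73.99 F [-3.56 -3.55 -6.08] M [-0.72  0.79 -0.07] w 13.365509154073193 gf 41.187429428100586 q [ 0.08 -0.04  2.   -0.    1.18 -0.2 ]
to centre/60, tool units [ 0.01 -0.01  0.03] tilt [-0. -0. -1.]
t 9.575 pos [503.38 115.93  64.26] knobdir -72.59 F [-5.57 -4.08 -4.63] M [-0.83  0.8  -0.37] w 13.457691029266064 gf 41.33490979671478 q [ 0.08 -0.04  2.   -0.    1.18 -0.22]
to centre/60, tool units [ 0.01 -0.    0.03] tilt [-0. -0. -1.]
```

The moment climbs to -0.37 N m at -72.6° and is near zero at -75.4°, so the pin is in the notch and touching one flank. I'll centre it and lower the rest of the way.

```bash
python3 -m jog '[[[0,-0.002,0,0,0,0.008,-1],[0,-0.002,0,0,0,0.016,-1],[0,-0.002,0.003,0,0,0.018,-1],[0,-0.002,0.006,0,0,0.018,-1],[0,-0.002,0.006,0,0,0.018,-1]]]' >/dev/null && python3 st.py;  python3 -m jog '[[[0,0,0.003,0,0,0,-1],[0,0,0.005,0,0,0,-1],[0,0,0.005,0,0,0,-1]]]' >/dev/null && python3 st.py
```

```text
t 10.2 pos [503.68 116.06  63.54] knobdir -75.76 F [-5.21 -4.96 -5.48] M [-0.76  0.86  0.05] w 13.095491566848949 gf 41.37168288230896 q [ 0.08 -0.04  2.   -0.    1.18 -0.17]
to centre/60, tool units [ 0.01 -0.01  0.02] tilt [-0. -0. -1.]
t 10.575 pos [503.79 116.09  63.51] knobdir -75.76 F [-7.52 -4.68 -1.5 ] M [-0.77  1.26  0.07] w 13.316977101085822 gf 41.88168168067932 q [ 0.08 -0.04  2.   -0.    1.18 -0.17]
to centre/60, tool units [ 0.01 -0.01  0.02] tilt [-0. -0. -1.]
```

The knob has bottomed at z 63.5, the same grip height as at the start. I'll open and retreat straight up.

```bash
python3 -m jog '[[[0,0,0,0,0,0,-0.5],[0,0,0,0,0,0,-0.2],[0,0,0,0,0,0,-0.1],[0,0,0,0,0,0,-0.1]]]' && python3 -m jog '[[[0,0,-0.2,0,0,0,-0.1],[0,0,-0.5,0,0,0,-0.1],[0,0,-0.9,0,0,0,-0.1],[0,0,-1,0,0,0,-0.1]]]'; python3 -m jog '[[[-0.6,0,-0.9,0,0,0,0],[-1,0.9,-0.9,0,0,0,0],[-1,1,-0.9,0,0,0,0],[-1,1,-0.9,0,0,0,0]]]'; python3 st.py; python3 - <<'E'
import cv2,numpy as np
from rig import imaging
from h import *
s=imaging.camera("scene");t=imaging.camera("top")
a=cv2.resize(t[185:290,195:295],(500,525),interpolation=cv2.INTER_CUBIC); b=cv2.resize(s[200:270,230:310],(300,263),interpolation=cv2.INTER_CUBIC)
c=np.zeros((525,800,3),np.uint8); c[:,:500]=a; c[:263,500:]=b; cv2.imwrite("pics/crop1.png",c)
def dot(im,n):
    u,v=map(int,np.round(proj(n,[502.3,116.9,93]))); g=cv2.cvtColor(im,cv2.COLOR_BGR2GRAY)[v-5:v+6,u-5:u+6].astype(float)
    w=np.clip(g-np.percentile(g,60)-20,0,None); y,x=np.mgrid[v-5:v+6,u-5:u+6]; return (w*x).sum()/w.sum(),(w*y).sum()/w.sum()
for n,i0,i1 in(("scene",cv2.imread("pics/scene0.png"),s),("top",cv2.imread("pics/top0.png"),t)): print(n,dot(i0,n),dot(i1,n),"5mm->",np.subtract(proj(n,[502.3,116.9,98]),proj(n,[502.3,116.9,93])))
E
```

```text
time: 11.08
ee_pos: [504.6, 116.4, 63.3]
tcp_rot: [0.614, 0.789, 0.001, 0.0]
force: [0.2, 0.3, -0.0]
grip_width: 38.6
gripper_force: 0.0
time: 11.58
ee_pos: [506.5, 116.5, 218.3]
tcp_rot: [0.614, 0.789, 0.003, 0.003]
force: [-1.0, 0.4, -0.3]
grip_width: 38.2
gripper_force: 0.0
time: 12.08
ee_pos: [671.2, 13.5, 339.9]
tcp_rot: [0.614, 0.789, -0.0, -0.0]
force: [0.6, -0.2, -0.5]
grip_width: 42.6
gripper_force: 0.0
t 12.075 pos [671.19  13.47 339.91] knobdir -75.79 F [ 0.64 -0.2  -0.53] M [ 0.02  0.   -0.  ] w 42.63170133616475 gf 0.0 q [-0.09  0.12  1.36  0.    1.66 -0.34]
to centre/60, tool units [ 0.94 -0.92  1.87] tilt [-0.  0. -1.]
scene (np.float64(267.3541666666667), np.float64(212.23958333333334)) (np.float64(270.3246753246753), np.float64(212.05194805194805)) 5mm-> [-0.09256596 -1.63128549]
top (np.float64(238.76147614761476), np.float64(230.10261026102611)) (np.float64(nan), np.float64(nan)) 5mm-> [-0.42792959 -0.22761893]<stdin>:9: RuntimeWarning: invalid value encountered in scalar divide
```

View pics/crop1.png

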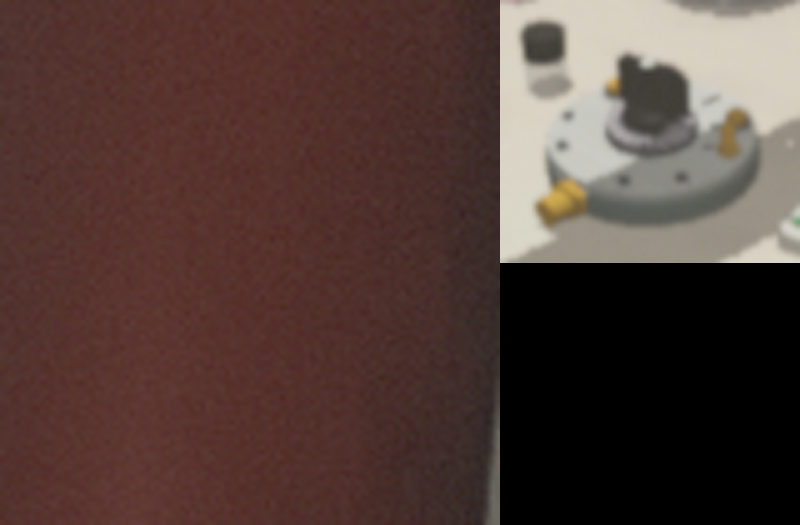

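The top view is blocked by the arm. In the scene crop, the knob's nose points right, towards the barb at (733,130). The white dot on the knob top is at (648,62); it was at (648,63) when the knob was down at the start, so the knob is down again. Nothing around the valve has moved in the picture. Handing in.

```bash
python3 -c "
from rig import order; print(order.hand_in())"
```

```text
the job is handed in; nothing more can be done
None
```

I handed the job in at about 12 s, and the result wasn't reported back: the knob is turned to about -76°, pointing at the hose barb (-72°), its pin felt home in that notch, the knob is free, and I saw no sign that any fitting or bystander was touched.

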